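# Sweep the guest soaps into the dish with the comb

### The job

Take the wooden comb from its stand and, using it as a straightedge held square to the soap dish, sweep the four little round soaps together across the glass into the open dish until all four sit in one line between comb and blue sprung plate; press them gently, with about 8 N, for half a second. Only the comb may touch the soaps, and the other things on the ledge stay where they are. Then stand the comb back in its stand, teeth down.

Things in the scene. Friction and masses are not known exactly. Their poses are not given: they have to be found in the camera images.
- dish: Open-front, floorless stainless soap dish fixed to the glass (glass top 30 mm above the work surface): two side walls and a back wall, 18 mm high. Origin: centre of its footprint at glass level; +x from the open mouth to the back wall, y across, z up. Side walls run from x = -45 to +45 mm, 200 mm clear between them. A blue sprung plate stands across the inside.
- dish_mouth (a point): Centre of the dish's open mouth at glass level (dish x = -45 mm). The blue plate (192 mm wide, 4 mm thick, top 17 mm above the glass, square to dish x) is on an adjustable holder, clamped today anywhere in a 30 mm range: its free front face is 26 to 56 mm beyond this point. It is NOT among the measured poses and must be felt (or seen).
- dish_back (a point): Foot of the dish's back wall, mid width (dish x = +45 mm). The blue plate yields towards it at about 3.5 N per mm, with damping of 0.1 N per mm/s, over 12 mm of travel, and springs back. A push of about 8 N seats the soaps (a quarter of it may be lost rubbing on the glass); under 3 N on the plate does not, and over 14 N on the dish at any time damages it.
- comb: Wooden comb, on its long edge, teeth down, in its stand; the straightedge. 176 mm long (y), 10 mm thick (x), 50 mm high (z), 60 g, both faces flat, either may push. Origin: centre of its lower edge. Spine: upper 24 mm. Grip across the thickness at mid length, the fingers reaching at most 30 mm below the top edge, to pass over soaps and dish; push with it a few mm above the glass.
- stand: Dark wooden comb stand fixed to the glass, base 50 x 190 mm, 6 mm thick; origin: centre of its underside on the glass, y along the slot, z up. At each end (63 to 85 mm from the middle) two cheeks leave a slot 17 mm wide, from 6 mm (its floor) to 29 mm above the glass; the middle is open. The comb stands along it, its centre over the origin, its lower edge on the slot floor.
- soap1: round pink guest soap, a flat puck 34 mm in diameter, 15 mm high, about 22 g, loose on the glass; origin at the centre of its underside, z up. Its centre starts 40 to 95 mm in front of the dish's mouth
- soap2: round cream guest soap, a flat puck 34 mm in diameter, 15 mm high, about 22 g, loose on the glass; origin at the centre of its underside, z up. Its centre starts 40 to 95 mm in front of the dish's mouth
- soap3: round pale green guest soap, a flat puck 34 mm in diameter, 15 mm high, about 22 g, loose on the glass; origin at the centre of its underside, z up. Its centre starts 40 to 95 mm in front of the dish's mouth
- soap4: round pale violet guest soap, a flat puck 34 mm in diameter, 15 mm high, about 22 g, loose on the glass; origin at the centre of its underside, z up. Its centre starts 40 to 95 mm in front of the dish's mouth
- jar: bystander: cosmetic jar, 56 mm diameter, 50 mm high, origin under its centre
- case: bystander: pink toothbrush case, 40 x 200 x 27 mm, long side along its y, origin under its centre
- tumbler: bystander: clear tumbler, 68 mm diameter, 85 mm high, origin under its centre
- bottle: bystander: lotion bottle, 48 mm diameter, 120 mm high with its cap, origin under its centre
- tin: bystander: flat metal tin, 44 mm diameter, 20 mm high, origin under its centre
- grid_dish: bystander: small stainless dish with a grid, 85 x 120 x 20 mm, origin under its centre
Mind the look-alikes: they are no part of the job. There is more than one size of the comb; the job needs the middle-sized.

How it is judged:
On the way, in this order (a step that is already met when the one before it is completed fails the run):
1. the comb is out of its stand (horizontal distance between comb and stand above 0.08 m), for 0.1 s.
2. all four soaps lie along the comb, which is square to the dish (within 0.06 rad), and are pressed against the sprung plate with 3 to 14 N for 0.3 s ((x of soap1 in the frame of comb between 0.018 and 0.0255 m or x of soap1 in the frame of comb between -0.0255 and -0.018 m) and (x of soap2 in the frame of comb between 0.018 and 0.0255 m or x of soap2 in the frame of comb between -0.0255 and -0.018 m) and (x of soap3 in the frame of comb between 0.018 and 0.0255 m or x of soap3 in the frame of comb between -0.0255 and -0.018 m) and (x of soap4 in the frame of comb between 0.018 and 0.0255 m or x of soap4 in the frame of comb between -0.0255 and -0.018 m) and x of soap1 in the frame of dish between -0.041 and 0.012 m and y of soap1 in the frame of dish between -0.09 and 0.09 m and x of soap2 in the frame of dish between -0.041 and 0.012 m and y of soap2 in the frame of dish between -0.09 and 0.09 m and x of soap3 in the frame of dish between -0.041 and 0.012 m and y of soap3 in the frame of dish between -0.09 and 0.09 m and x of soap4 in the frame of dish between -0.041 and 0.012 m and y of soap4 in the frame of dish between -0.09 and 0.09 m and angle between the y axis of comb and the y axis of dish, either way round below 0.06 rad and contact force between dish and anything else above 3 N), for 0.3 s.
At the end, for the whole second after the job is handed in: All four soaps rest inside the dish: centres behind its mouth (dish x above -41 mm) and within 90 mm of its mid line; the comb stands upright in its stand, teeth down, on the slot floor, its centre within 15 mm of the stand's and its length within 0.15 rad of the slot; all at rest and let go (x of soap1 in the frame of dish between -0.041 and 0.012 m and y of soap1 in the frame of dish between -0.09 and 0.09 m and x of soap2 in the frame of dish between -0.041 and 0.012 m and y of soap2 in the frame of dish between -0.09 and 0.09 m and x of soap3 in the frame of dish between -0.041 and 0.012 m and y of soap3 in the frame of dish between -0.09 and 0.09 m and x of soap4 in the frame of dish between -0.041 and 0.012 m and y of soap4 in the frame of dish between -0.09 and 0.09 m and linear speed of each of soap1, soap2, soap3, soap4, comb below 0.01 m/s and horizontal distance between comb and stand below 0.015 m and height (world z) of comb between 0.033 and 0.04 m and angle between comb's own z axis and vertical below 0.2 rad and angle between the y axis of comb and the y axis of stand, either way round below 0.15 rad); the robot touches nothing.
It fails at once if the soap dish is pushed with more than 14 N (contact force between dish and anything else above 14 N).
It fails at once if the robot itself touches a soap (only the comb may) (contact force between any of soap1, soap2, soap3, soap4 and the fingers above 0.3 N or contact force between any of soap1, soap2, soap3, soap4 and the arm above 0.3 N).
It fails at once if a soap is tipped (angle between any of soap1, soap2, soap3, soap4's own z axis and vertical above 0.5 rad).
It fails at once if another thing on the ledge is shifted by more than 15 mm (distance of any of jar, case, tumbler, bottle, tin, grid_dish from where it was at the start of the episode above 0.015 m).
It also fails if it takes over 72 s, if anything falls off the work surface, if the arm or the gripper's body presses on something with over 40 N, if the wrist force passes 120 N, or if a joint passes its speed limit or range.

### The arm

A 6-joint arm with a two-finger parallel gripper is mounted at the origin on the work surface. World frame = base frame: x ahead of the robot, y to its left, z up, the work surface at z = 0. Lengths are in m, angles in rad, forces in N, time in s.
With the tool pointing down it reaches from about 0.275 to 0.975 m from the base axis. Payload 8.4 kg.
Tool frame: the origin (TCP) lies at the very end of the fingers, on their centre line; the grasp point (between the pads) lies 19 mm behind it; z points along the fingers, y is the direction in which the jaws open and shut (so a half turn about z gives the same grasp; the last joint's range is limited). The gripper opens to 92 mm and grips with 3 to 60 N. Pads are 20 mm wide; open, the fingers measure 128 mm over their backs; the gripper's body (75 mm by 189 mm) begins 69 mm behind the grasp point.
Start: joints at [1.244, 0.353, 1.633, -0, 1.155, -0.002], TCP at [0.199, 0.592, 0.215] pointing down, gripper open.
Joint ranges: [-2.63, 2.63], [-0.92, 2.1], [0.06, 2.66], [-1.3, 4.44], [0, 2.69], [-3.02, 3.02]. Speed limits (rad/s): [2.22, 2.22, 2.79, 3.14, 3.14, 3.14].

### API

Orientations are given as a unit quaternion [x, y, z, w].
In Python, from cell import r gives the robot as it stands. The module is installed in compiled form; this text tells all that it offers. Calls block until the motion is done:
- r.move_to(position, orientation): joint-space move of the TCP to a pose.
- r.line_to(position, v=0.15, ori=None): straight line of the TCP; ori=None keeps the orientation; v is the mean speed in m/s.
- r.move_joints(angles): joint-space move.
- r.grip(opening, grip_force=None): finger opening in m; grip_force is the grip in N (None keeps the last); returns when the fingers have stopped.
- r.wait(seconds).
- r.solve_ik(position, orientation): joint angles nearest the present ones, or None.
- r.get_obs(): the state.
- r.read_camera(name): name is "scene" or "top"; returns the picture (420x560x3 uint8, red, green, blue); there is no depth.
- r.camera_params(name): a dict with "intrinsics" (3x3 intrinsics, pixels), "world_to_cam" (4x4, takes a point from world to camera coordinates). Camera axes: x right, y up, looking along -z (the intrinsics and any distortion apply to the point x, -y, -z); pixel columns grow to the right and rows downward; lengths in m; the calibration is good to about 2 mm. A picture is of the moment at which its call begins. camera_params takes no time and is no camera call.
A pose or a line that the arm cannot do raises r.MotionError and nothing moves.
- r.sign_off(): hands the job in, once; it reports no verdict.
The state is a dict: "time_s": time; "joints": joint angles; "dq": joint speeds; "joint_efforts": joint torques, N m; "ee_pos": TCP position; "orientation": TCP orientation; "contact_force": force on the tool from outside, world axes, zero at the start; "moment": the same for the moment, N m; "grip_width": finger opening in m.
Only numpy, scipy, OpenCV 4.12 (cv2) and the standard library are available. Lean on these libraries where they do the work, as an engineer would, in place of code of your own. Each camera call takes 0.05 s, during which the arm holds its last target.

## Working session

There is one attempt and no reset: what is moved stays moved. The work goes in short steps, each a Python script; the robot and the scene stay as the last script left them, time stands still between calls to the robot, and variables do not carry over. Pictures are saved under pics/ and viewed, and the job is handed in when it is done.

```bash
mkdir -p pics; python3 - <<'E'
from cell import r
import cv2,numpy as np
for n in("scene","top"):
    im=r.read_camera(n); cv2.imwrite(f"pics/{n}0.png",im[:,:,::-1])
    p=r.camera_params(n); print(n,np.round(p["intrinsics"],1).tolist(),np.round(p["world_to_cam"],3).tolist(),[k for k in p])
o=r.get_obs();print(o["time_s"],o["contact_force"],o["grip_width"],o["orientation"])
E
```

```text
scene [[391.8, 0.0, 272.6], [0.0, 391.8, 209.8], [0.0, 0.0, 1.0]] [[0.608, 0.794, -0.017, -0.338], [-0.544, 0.432, 0.719, 0.182], [0.578, -0.428, 0.695, -1.361], [0.0, 0.0, 0.0, 1.0]] ['intrinsics', 'world_to_cam']
top [[499.3, 0.0, 281.2], [0.0, 499.3, 209.2], [0.0, 0.0, 1.0]] [[-0.02, -1.0, -0.014, 0.106], [0.987, -0.022, 0.162, -0.469], [-0.162, -0.011, 0.987, -1.382], [0.0, 0.0, 0.0, 1.0]] ['intrinsics', 'world_to_cam']
0.1 [ 0.05607438 -0.13868121  0.41603641] 0.09204377880542824 [ 1.61673400e-01  9.86844127e-01 -6.07686336e-04 -1.03831458e-04]
```

View pics/scene0.png

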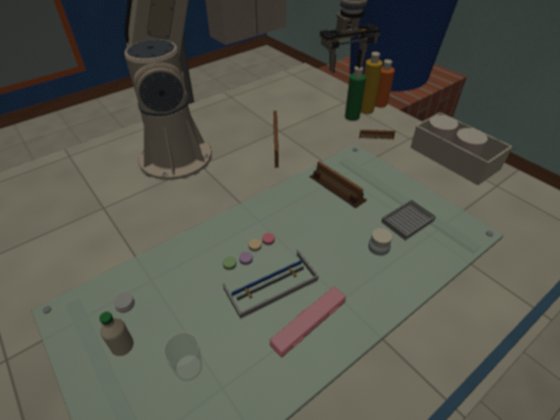

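View pics/top0.png

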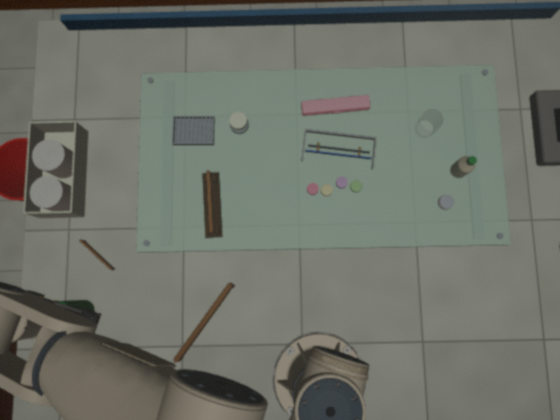

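The top view shows the dish at about (340,150), with its blue plate as a line at (340,155). The soaps are in a row at (313–356, 183–190), and the stand with a comb is at (212,205). Two other combs lie off the glass. I'll zoom in to measure.

```bash
python3 - <<'E'
import cv2,numpy as np
a=cv2.imread("pics/top0.png");b=cv2.imread("pics/scene0.png")
def g(x):return np.clip((x/255.)**0.6*255,0,255).astype('uint8')
t1=g(cv2.resize(a[120:205,290:390],(800,680),interpolation=cv2.INTER_CUBIC))[:600]
cv2.imwrite("pics/z_dish.png",t1)
t2=g(cv2.resize(a[160:245,190:240],None,fx=7,fy=7,interpolation=cv2.INTER_CUBIC))
t3=g(cv2.resize(b[155:215,300:375],None,fx=6,fy=6,interpolation=cv2.INTER_CUBIC))
c=np.zeros((600,800,3),'uint8');c[:595,:350]=t2;c[:360,350:800]=t3[:, :450]
cv2.imwrite("pics/z_stand.png",c)
cv2.imwrite("pics/z_dish_s.png",g(cv2.resize(b[220:320,210:330],None,fx=6,fy=6,interpolation=cv2.INTER_CUBIC)))
E
```

```text
(no output)
```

View pics/z_dish.png

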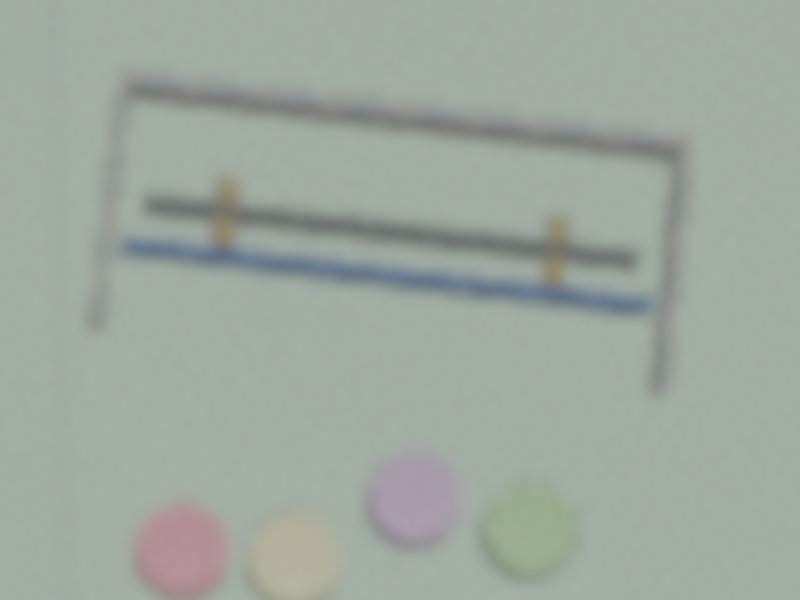

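View pics/z_stand.png

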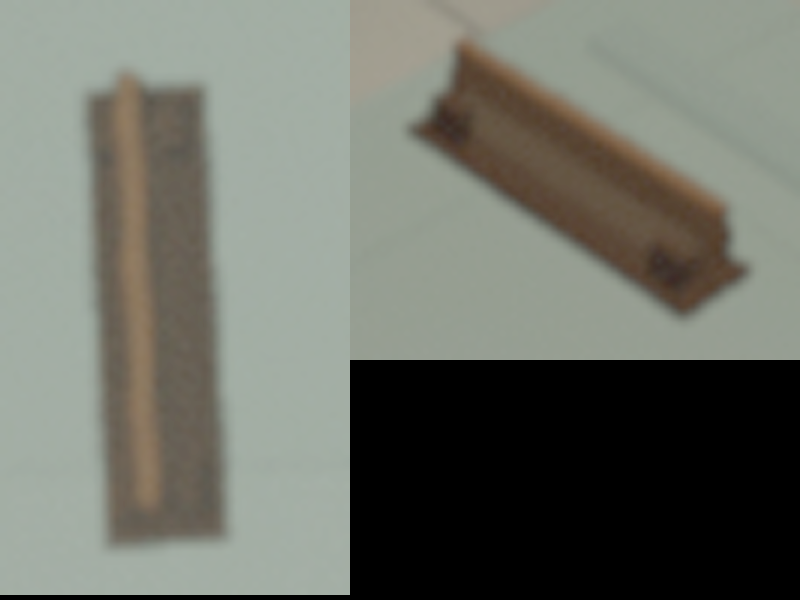

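View pics/z_dish_s.png

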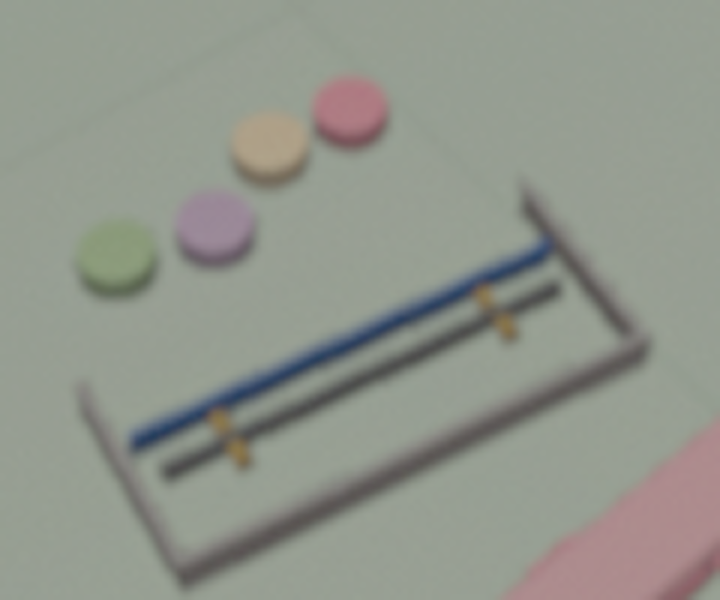

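```bash
cat > h.py <<'E'
import cv2,numpy as np
from cell import r
P={n:r.camera_params(n) for n in("scene","top")}
def ray(n,uv):
    K=P[n]["intrinsics"];M=P[n]["world_to_cam"];R=M[:3,:3];t=M[:3,3]
    d=np.array([(uv[0]-K[0,2])/K[0,0],-(uv[1]-K[1,2])/K[1,1],-1.]);return -R.T@t,R.T@d
def px(n,uv,z):
    c,d=ray(n,uv);return c+d*(z-c[2])/d[2]
def proj(n,p):
    K=P[n]["intrinsics"];M=P[n]["world_to_cam"];q=M[:3,:3]@np.asarray(p)+M[:3,3]
    return np.array([K[0,0]*q[0]/-q[2]+K[0,2],K[1,1]*-q[1]/-q[2]+K[1,2]])
E
python3 - <<'E'
from h import *
np.set_printoptions(precision=4,suppress=True)
A={n:cv2.imread(f"pics/{n}0.png") for n in P}
hsv={n:cv2.cvtColor(A[n],cv2.COLOR_BGR2HSV).astype(int) for n in P}
def blob(n,box,f):
    x0,y0,x1,y1=box;h=hsv[n][y0:y1,x0:x1];m=f(h,A[n][y0:y1,x0:x1].astype(int)).astype('uint8')
    k,l,s,c=cv2.connectedComponentsWithStats(m)
    i=1+np.argmax(s[1:,4]);ys,xs=np.where(l==i);return np.c_[xs+x0,ys+y0].astype(np.float32)
# soaps in top: use difference from glass colour
bg=np.median(A["top"][195:220,300:380].reshape(-1,3),0)
for nm,c0 in dict(soap1=(313,188.5),soap2=(326.5,189.5),soap4=(341.5,182.5),soap3=(356,186)).items():
    print(nm,px("top",c0,.045))
def draw(pts,z,n):
    rc=cv2.minAreaRect(pts);b=cv2.boxPoints(rc);return np.array([px(n,q,z) for q in b])
# blue plate
for n,box in(("top",(295,125,385,170)),("scene",(215,250,320,310))):
    p=blob(n,box,lambda h,b:(b[...,0]-b[...,2]>30))
    c=p.mean(0);v=np.linalg.svd(p-c)[2][0];s=(p-c)@v
    e=[px(n,c+v*k,.047)for k in(s.min(),s.max())]
    print("plate",n,len(p),c,px(n,c,.047),e,np.linalg.norm(e[0]-e[1]))
# comb
p=blob("top",(190,160,240,245),lambda h,b:(b[...,2]-b[...,0]>40)&(b[...,2]>95))
for k in (25,30,35,40,45,50):
    p=blob("top",(190,160,240,245),lambda h,b:(b[...,2]-b[...,0]>k))
    c=p.mean(0);v=np.linalg.svd(p-c)[2][0];s=(p-c)@v
    e=[px("top",c+v*q,.086)for q in(s.min()-.5,s.max()+.5)]
    print("comb",k,len(p),cv2.minAreaRect(p),px("top",c,.086),e,np.linalg.norm(e[0]-e[1]))
p=blob("top",(190,160,240,245),lambda h,b:(b[...,2]-b[...,0]>0))
b=draw(p,.036,"top");print("stand",b,b.mean(0),[np.linalg.norm(b[i]-b[i-1])for i in range(4)])
# dish corners from zoom (x/8+290, y/8+120), z=.048 wall tops
for q in((127,78),(682,142),(97,328),(656,392)): print(px("top",(q[0]/8+289.56,q[1]/8+119.56),.048))
print("scene")
for q in((187,578),(645,345),(85,390),(525,185)): print(px("scene",(q[0]/6+209.6,q[1]/6+219.6),.048))
for nm,q in dict(soap1=(350,104),soap2=(270,140),soap4=(216,220),soap3=(118,252)).items(): print(nm,px("scene",(q[0]/6+209.6,q[1]/6+219.6),.045))
q=[px("scene",(a/6+299.6,b/6+154.6),.086) for a,b in((112,45),(375,212))];print("comb sc",q)
E
```

```text
soap1 [0.5274 0.004  0.045 ]
soap2 [ 0.5236 -0.0343  0.045 ]
soap4 [ 0.543  -0.0777  0.045 ]
soap3 [ 0.5318 -0.1186  0.045 ]
plate top 47 [338.5957 153.8511] [ 0.6269 -0.0725  0.047 ] [array([ 0.6352, -0.0137,  0.047 ]), array([ 0.6187, -0.1307,  0.047 ])] 0.1181409515807582
plate scene 130 [265.3923 277.3154] [ 0.6303 -0.0775  0.047 ] [array([0.6444, 0.0198, 0.047 ]), array([ 0.6179, -0.1633,  0.047 ])] 0.18491360370699164
comb 25 255 ((209.0249481201172, 201.49874877929688), (61.1236457824707, 4.29463529586792), 87.1375961303711) [0.4877 0.2942 0.086 ] [array([0.5771, 0.2989, 0.086 ]), array([0.4027, 0.2898, 0.086 ])] 0.17462982977533367
comb 30 228 ((208.97506713867188, 201.00125122070312), (60.1248893737793, 3.9450716972351074), 87.1375961303711) [0.4902 0.2942 0.086 ] [array([0.5771, 0.2989, 0.086 ]), array([0.4054, 0.2896, 0.086 ])] 0.17189273125204885
comb 35 172 ((209.0276336669922, 201.0248565673828), (60.074745178222656, 3.6265594959259033), 86.98721313476562) [0.4897 0.2937 0.086 ] [array([0.5769, 0.2987, 0.086 ]), array([0.4055, 0.289 , 0.086 ])] 0.1717541521725203
comb 40 112 ((208.97630310058594, 201.02618408203125), (58.077449798583984, 1.9475672245025635), 87.1375961303711) [0.4889 0.2942 0.086 ] [array([0.5741, 0.2989, 0.086 ]), array([0.4082, 0.2898, 0.086 ])] 0.16612923963708354
comb 45 4 ((208.10003662109375, 197.2000274658203), (2.2360680103302, 0.8944271206855774), 63.43495178222656) [0.501  0.2965 0.086 ] [array([0.4971, 0.2952, 0.086 ]), array([0.5057, 0.298 , 0.086 ])] 0.009104672433152465Traceback (most recent call last):
  File "<stdin>", line 24, in <module>
  File "<stdin>", line 8, in blob
    return _wrapfunc(a, 'argmax', axis=axis, out=out, **kwds)
    return bound(*args, **kwds)
ValueError: attempt to get argmax of an empty sequence
```

```bash
python3 - <<'E'
from h import *
np.set_printoptions(precision=4,suppress=True)
A={n:cv2.imread(f"pics/{n}0.png") for n in P}
def blob(n,box,f):
    x0,y0,x1,y1=box;m=f(A[n][y0:y1,x0:x1].astype(int)).astype('uint8')
    k,l,s,c=cv2.connectedComponentsWithStats(m)
    i=1+np.argmax(s[1:,4]);ys,xs=np.where(l==i);return np.c_[xs+x0,ys+y0].astype(np.float32)
p=blob("top",(190,160,240,245),lambda b:(b[...,2]-b[...,0]>0))
b=np.array([px("top",q,.033) for q in cv2.boxPoints(cv2.minAreaRect(p))]);print("stand",b,b.mean(0),[np.linalg.norm(b[i]-b[i-1])for i in range(4)])
for q in((88,92),(203,86),(228,538),(108,545)): print(px("top",(q[0]/7+189.57,q[1]/7+159.57),.036))
print("stand scene");
for q in ((410,128),(683,318),(750,268)): print(px("scene",((q[0]-350)/6+299.6,q[1]/6+154.6),.036))
print("dish")
for n,o,s,Q in(("top",(289.56,119.56),8,((127,78),(682,142),(97,328),(656,392))),("scene",(209.6,219.6),6,((645,345),(187,578),(525,185),(85,390)))):
    c=np.array([px(n,(q[0]/s+o[0],q[1]/s+o[1]),.048) for q in Q]);print(n,c)
    print("width",np.linalg.norm(c[0]-c[1]),np.linalg.norm(c[2]-c[3]),"depth",np.linalg.norm(c[0]-c[2]),np.linalg.norm(c[1]-c[3]),"ctr",c.mean(0))
    d=c[0]-c[1];e=c[2]-c[3];print("yaw",-np.arctan2(d[0],d[1]),-np.arctan2(e[0],e[1]))
for nm,q in dict(soap1=(350,104),soap2=(270,140),soap4=(216,220),soap3=(118,252)).items(): print(nm,px("scene",(q[0]/6+209.6,q[1]/6+219.6),.045))
q=[px("scene",(a/6+299.6,b/6+154.6),.086) for a,b in((112,45),(375,212))];print("comb sc",q,np.linalg.norm(q[0]-q[1]))
for n,o,s,Q in(("top",(289.56,119.56),8,((124,246),(648,304))),("scene",(209.6,219.6),6,((550,243),(135,440)))):
    c=np.array([px(n,(q[0]/s+o[0],q[1]/s+o[1]),.047) for q in Q]);d=c[0]-c[1];print("plate",n,c,c.mean(0),np.linalg.norm(d),-np.arctan2(d[0],d[1]))
E
```

```text
stand [[0.5939 0.33   0.033 ]
 [0.596  0.274  0.033 ]
 [0.3937 0.2622 0.033 ]
 [0.3916 0.3169 0.033 ]] [0.4938 0.2957 0.033 ] [np.float64(0.20272682305246784), np.float64(0.05605351321312095), np.float64(0.20266112334100883), np.float64(0.05477804400131528)]
[0.5832 0.3224 0.036 ]
[0.5846 0.2748 0.036 ]
[0.3968 0.2646 0.036 ]
[0.3951 0.3133 0.036 ]
stand scene
[0.3997 0.2655 0.036 ]
[0.5872 0.2723 0.036 ]
[0.5827 0.323  0.036 ]
dish
top [[ 0.7024  0.0207  0.048 ]
 [ 0.6734 -0.1787  0.048 ]
 [ 0.6093  0.0341  0.048 ]
 [ 0.581  -0.1648  0.048 ]]
width 0.2015347913228601 0.20087942146543744 depth 0.09401646685561728 0.0934057289188716 ctr [ 0.6415 -0.0722  0.048 ]
yaw -0.14454628142504305 -0.14150014052578813
scene [[ 0.7061  0.0188  0.048 ]
 [ 0.6804 -0.182   0.048 ]
 [ 0.6139  0.0345  0.048 ]
 [ 0.5874 -0.1671  0.048 ]]
width 0.20243547551514107 0.20325849977461494 depth 0.09351111550627861 0.09417231980070599 ctr [ 0.647  -0.0739  0.048 ]
yaw -0.12767032637518003 -0.13107090965527016
soap1 [0.5296 0.0058 0.045 ]
soap2 [ 0.5248 -0.0338  0.045 ]
soap4 [ 0.5468 -0.0772  0.045 ]
soap3 [ 0.5357 -0.1187  0.045 ]
comb sc [array([0.411 , 0.2872, 0.086 ]), array([0.582 , 0.2962, 0.086 ])] 0.1712004172685576
plate top [[ 0.6398  0.0235  0.047 ]
 [ 0.6137 -0.1637  0.047 ]] [ 0.6267 -0.0701  0.047 ] 0.18902386938401575 -0.1383501820085583
plate scene [[ 0.6434  0.0231  0.047 ]
 [ 0.6182 -0.164   0.047 ]] [ 0.6308 -0.0704  0.047 ] 0.1888559462163548 -0.13421291744633362
```

The two views agree within about 4 mm:

| Item | Position or angle |
|---|---|
| Comb in stand | Centre about (0.492, 0.294), direction about 0.053 rad from +x, length about 0.175 m (the middle-sized one) |
| Dish mouth | About (0.598, -0.066), yaw about -0.136 |
| Plate face | About 30 mm beyond the mouth |

Next is the grasp.

```bash
cat >> h.py <<'E'
from scipy.spatial.transform import Rotation as Ro
def ori(a):
    y=np.array([np.cos(a),np.sin(a),0]);z=np.array([0,0,-1.]);x=np.cross(y,z)
    return Ro.from_matrix(np.c_[x,y,z]).as_quat()
C=np.array([.492,.294]); AS=.053+np.pi/2; YAW=-.136; ZG=.0595
M=np.array([.598,-.0658]); DX=np.array([np.cos(YAW),np.sin(YAW)])
def st(t=""):
    o=r.get_obs();print(t,round(o["time_s"],2),"p",np.round(o["ee_pos"],4),"F",np.round(o["contact_force"],2),"M",np.round(o["moment"],2),"w",round(o["grip_width"],4));return o
E
python3 - <<'E'
from h import *
q0=ori(AS);q1=ori(YAW)
print(r.solve_ik([*C,ZG],q0),r.solve_ik([.479,-.0495,.057],q1))
r.move_to([*C,.16],q0);st()
r.line_to([*C,ZG],v=.08);st()
cv2.imwrite("pics/g0.png",r.read_camera("scene")[:,:,::-1]);cv2.imwrite("pics/g0t.png",r.read_camera("top")[:,:,::-1])
a=cv2.resize(cv2.imread("pics/g0.png")[110:230,270:400],None,fx=5,fy=5,interpolation=cv2.INTER_CUBIC)
cv2.imwrite("pics/g0z.png",np.clip((a/255.)**.6*255,0,255).astype('uint8'))
E
```

```text
[ 5.36007047e-01  4.65427033e-01  1.86485503e+00 -4.44089210e-16
  8.11310589e-01 -1.08778928e+00] [-1.06089708e-01  3.57750599e-01  2.06222040e+00 -4.44089210e-16
  7.21621653e-01  2.99102922e-02]
 1.66 p [0.4918 0.2947 0.1602] F [0.48 0.25 0.62] M [ 0.07 -0.01 -0.01] w 0.092
 3.07 p [0.4924 0.2942 0.06  ] F [-0.52 -0.18 -0.44] M [ 0.01  0.03 -0.02] w 0.092
```

View pics/g0z.png

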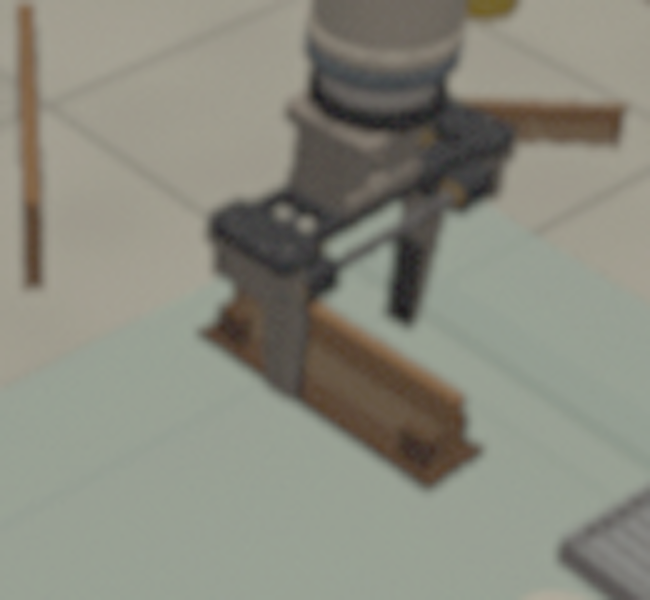

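The fingers straddle the comb near mid-length: the tip midpoint is at about (342,357) in the zoom, and the comb's middle is at about (350,375) at that height. Closing and lifting now.

```bash
python3 - <<'E'
from h import *
r.grip(0.004,30);st("closed")
r.line_to([*C,.15],v=.1);st("up")
cv2.imwrite("pics/l.png",r.read_camera("scene")[:,:,::-1]);
a=cv2.resize(cv2.imread("pics/l.png")[80:210,270:400],None,fx=4.6,fy=4.6,interpolation=cv2.INTER_CUBIC)
cv2.imwrite("pics/lz.png",np.clip((a/255.)**.6*255,0,255).astype('uint8'))
E
```

```text
closed 4.38 p [0.492  0.294  0.0595] F [ 1.19 -1.53  0.17] M [-0.01 -0.01  0.04] w 0.0096
up 5.43 p [0.4916 0.2938 0.1494] F [ 0.7   0.78 -0.47] M [0.01 0.   0.02] w 0.0095
```

View pics/lz.png

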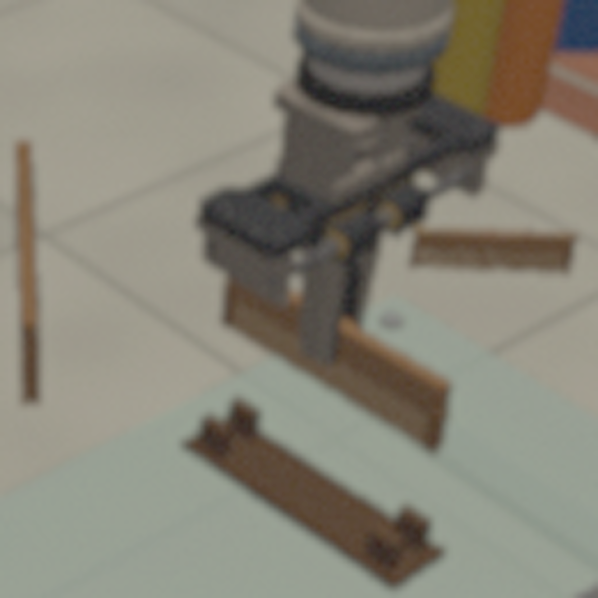

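The comb is held level and clear of the stand. Next I'll carry it behind the soaps and lower it.

```bash
python3 - <<'E'
from h import *
s=M+DX*-.121; q1=ori(YAW)
r.move_to([*s,.15],q1)
r.line_to([*s,.0575],v=.08)   # comb lower edge ~ .034
r.wait(.2)
F=[r.get_obs()["contact_force"]]
for _ in range(10): r.wait(.02);F.append(r.get_obs()["contact_force"])
st();print(np.mean(F,0),np.std(F,0))
for n in P:
    im=r.read_camera(n)[:,:,::-1];cv2.imwrite(f"pics/s_{n}.png",im)
    a=im[120:240,280:400] if n=="top" else im[180:310,200:330]
    a=cv2.resize(a,None,fx=4.6,fy=4.6,interpolation=cv2.INTER_CUBIC)
    cv2.imwrite(f"pics/sz_{n}.png",np.clip((a/255.)**.6*255,0,255).astype('uint8'))
E
```

```text
8.45 p [ 0.4782 -0.0494  0.0577] F [-0.23  0.34 -0.12] M [-0.06  0.05 -0.01] w 0.0093
[-0.19642171  0.02008695 -0.51350155] [0.50565606 0.36729252 0.26813911]
```

View pics/sz_top.png

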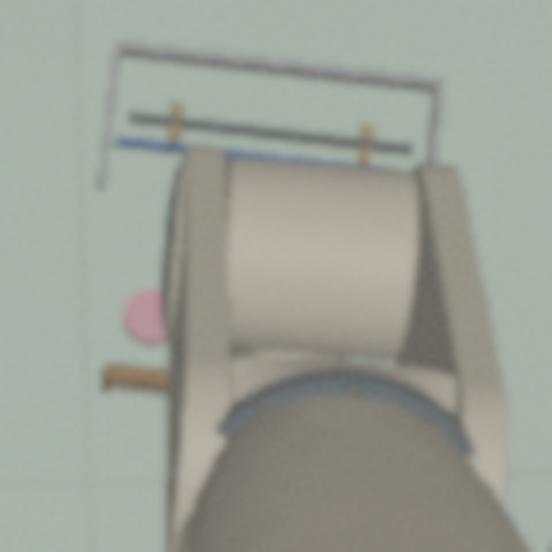

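View pics/sz_scene.png

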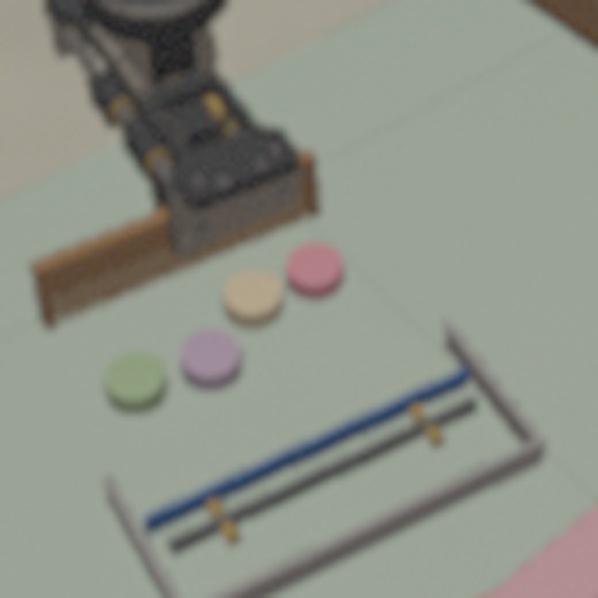

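```bash
python3 - <<'E'
from h import *
f=lambda u,v:(u/4.6+199.6,v/4.6+179.6)
a=px("scene",f(50,325),.034);b=px("scene",f(316,214),.034);print("lower front edge",a,b,np.linalg.norm(a-b),"yaw",-np.arctan2(*(b-a)[:2]))
c=px("scene",f(36,262),.084);d=px("scene",f(308,152),.084);print("top",c,d,np.linalg.norm(c-d),"yaw",-np.arctan2(*(d-c)[:2]))
DY=np.array([-DX[1],DX[0]])
for k in(a,b,c,d,px("top",(103/4.6+279.6,376/4.6+119.6),.084)): print((k[:2]-M)@DX,(k[:2]-M)@DY)
E
```

```text
lower front edge [ 0.46633903 -0.13272871  0.034     ] [0.49041149 0.03612001 0.034     ] 0.17055607221457159 yaw -0.1416139336226693
top [ 0.4634843  -0.13246552  0.084     ] [0.48704312 0.03443204 0.084     ] 0.1685521114791334 yaw -0.1402308804735895
-0.12137097595333524 -0.08416145660731844
-0.12041349051438979 0.08639192797034499
-0.12423502819394226 -0.08428774006283726
-0.1235219064842287 0.08426286284768736
-0.12702903694499784 0.08697544258260409
```

The comb is square (yaw -0.141 against -0.136) and centred. Next I'll sweep to just before the plate, then feel forward in small steps.

```bash
python3 - <<'E'
from h import *
for x in (-.07,-.022):
    r.line_to([*(M+DX*x),.0575],v=.03)
def f():
    F=[]
    for _ in range(6): r.wait(.02);F.append(r.get_obs()["contact_force"])
    return -(np.mean(F,0)[:2]@DX)
b=f();st("pre");print("base",b)
for n in P:
    im=r.read_camera(n)[:,:,::-1];cv2.imwrite(f"pics/p_{n}.png",im)
a=cv2.resize(cv2.imread("pics/p_scene.png")[190:320,205:335],None,fx=4.6,fy=4.6,interpolation=cv2.INTER_CUBIC)
cv2.imwrite(f"pics/pz.png",np.clip((a/255.)**.6*255,0,255).astype('uint8'))
E
```

```text
pre 12.25 p [ 0.5762 -0.0628  0.0575] F [ 0.35  0.16 -1.19] M [-0.06  0.1   0.01] w 0.0099
base 0.29490425881575894
```

View pics/pz.png

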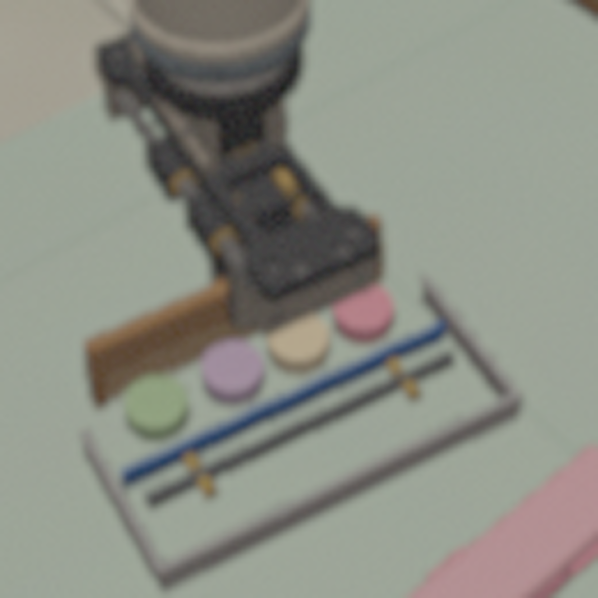

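All four soaps are lined up along the comb, with a gap of about 1 cm to the plate. Next is the guarded press.

```bash
python3 - <<'E'
from h import *
def f(n=5):
    F=[]
    for _ in range(n): r.wait(.02);F.append(r.get_obs()["contact_force"])
    return -(np.mean(F,0)[:2]@DX)
x=-.022;b=f(8);log=[]
while x<.03:
    F=f()-b; log.append((round(x*1e3,2),round(F,2)))
    if F>7.6: break
    x+= .001 if F<1.8 else .0005 if F<5.5 else .0003
    r.line_to([*(M+DX*x),.0575],v=.02)
print(log); st()
for _ in range(6): print(round(f(5)-b,2),end=" ")
st("held")
cv2.imwrite("pics/press.png",r.read_camera("scene")[:,:,::-1])
a=cv2.resize(cv2.imread("pics/press.png")[190:320,205:335],None,fx=4.6,fy=4.6,interpolation=cv2.INTER_CUBIC)
cv2.imwrite(f"pics/pressz.png",np.clip((a/255.)**.6*255,0,255).astype('uint8'))
print(x)
E
```

```text
[(-22.0, np.float64(-0.24)), (-21.0, np.float64(-0.2)), (-20.0, np.float64(-0.54)), (-19.0, np.float64(-0.0)), (-18.0, np.float64(-0.32)), (-17.0, np.float64(0.02)), (-16.0, np.float64(-0.24)), (-15.0, np.float64(-0.07)), (-14.0, np.float64(-0.45)), (-13.0, np.float64(-0.07)), (-12.0, np.float64(-0.35)), (-11.0, np.float64(-0.21)), (-10.0, np.float64(-0.36)), (-9.0, np.float64(-0.27)), (-8.0, np.float64(0.65)), (-7.0, np.float64(3.22)), (-6.5, np.float64(4.86)), (-6.0, np.float64(5.69)), (-5.7, np.float64(6.42)), (-5.4, np.float64(7.06)), (-5.1, np.float64(7.37)), (-4.8, np.float64(8.27))]
 19.57 p [ 0.5916 -0.0649  0.0572] F [-8.53  1.22  4.23] M [ 0.14  1.71 -0.23] w 0.0098
8.52 7.87 7.82 8.07 8.24 7.62 held 20.07 p [ 0.5916 -0.0649  0.0572] F [-7.28  1.97  4.25] M [ 0.09  1.73 -0.26] w 0.0099
-0.004799999999999987
```

View pics/pressz.png

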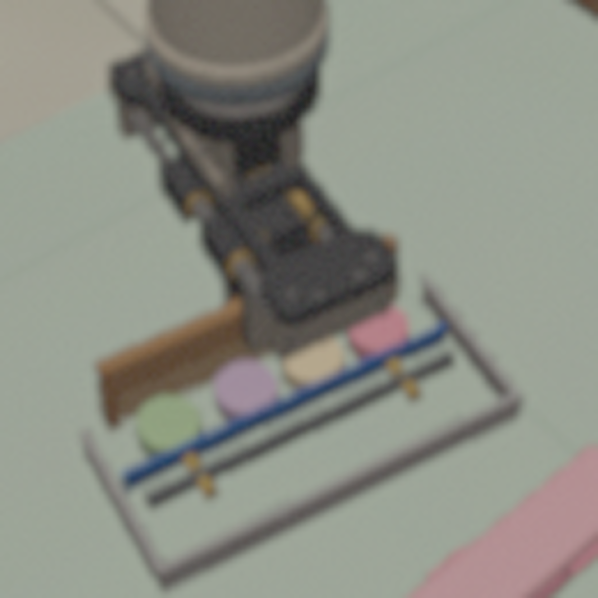

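The press held at about 8 N for more than 0.6 s, with all four soaps between comb and plate. I'll back off slowly and look at how the comb sits in the grip.

```bash
python3 - <<'E'
from h import *
r.line_to([*(M+DX*-.012),.0575],v=.006);st("back")
r.line_to([*(M+DX*-.06),.0585],v=.05)
r.line_to([*(M+DX*-.06),.15],v=.1);st("up")
q0=ori(AS)
r.move_to([*C,.15],q0);st("over")
for n in P:
    cv2.imwrite(f"pics/o_{n}.png",r.read_camera(n)[:,:,::-1])
b=cv2.imread("pics/o_scene.png")
g=lambda a:np.clip((a/255.)**.6*255,0,255).astype('uint8')
cv2.imwrite(f"pics/oz1.png",g(cv2.resize(b[80:210,270:400],None,fx=4.6,fy=4.6,interpolation=cv2.INTER_CUBIC)))
cv2.imwrite(f"pics/oz2.png",g(cv2.resize(cv2.imread("pics/o_top.png")[120:205,290:390],None,fx=7,fy=7,interpolation=cv2.INTER_CUBIC)))
E
```

```text
back 21.47 p [ 0.5862 -0.0642  0.0575] F [ 0.12  0.23 -0.09] M [-0.04  0.07  0.01] w 0.0097
up 23.64 p [ 0.5381 -0.0576  0.1494] F [-0.57  0.97  0.5 ] M [-0.06  0.12  0.04] w 0.0095
over 24.98 p [0.4921 0.2933 0.1497] F [ 0.03 -0.54 -1.09] M [ 0.05 -0.01 -0.06] w 0.0099
```

View pics/oz1.png

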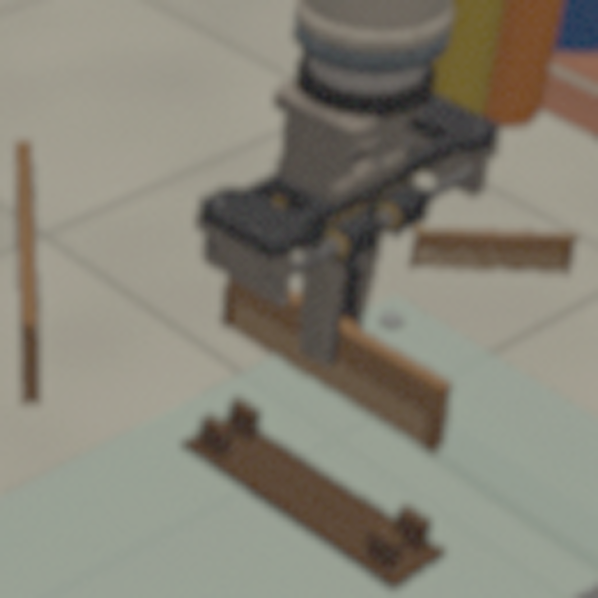

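View pics/oz2.png

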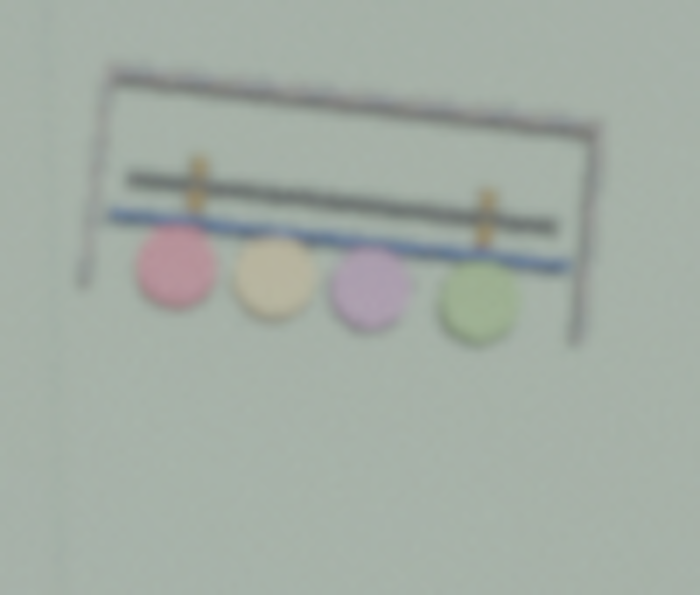

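All four soaps rest in the dish against the plate, and the comb sits in the grip exactly as it did after the pick. Lowering it into the stand.

```bash
python3 - <<'E'
from h import *
for z in (.095,.08,.07,.064,.061,.06):
    r.line_to([*C,z],v=.06 if z>.09 else .03);o=st(z)
    if o["contact_force"][2]>6: print("STOP");break
E
```

```text
0.095 26.14 p [0.4923 0.2942 0.0954] F [-0.44 -2.   -1.08] M [0.07 0.07 0.01] w 0.0097
0.08 26.79 p [0.492  0.294  0.0799] F [ 0.22 -0.03 -0.73] M [-0.03  0.02 -0.05] w 0.0097
0.07 27.27 p [0.4919 0.2939 0.0698] F [ 0.27 -0.69 -0.65] M [ 0.03  0.   -0.03] w 0.0094
0.064 27.62 p [0.4918 0.2939 0.0638] F [ 0.06 -0.41 -0.52] M [-0.02 -0.    0.  ] w 0.0093
0.061 27.88 p [0.4919 0.2939 0.0608] F [ 1.03  0.95 -0.57] M [ 0.05 -0.02 -0.01] w 0.0099
0.06 28.12 p [0.492 0.294 0.06 ] F [-0.1  -0.92 -0.38] M [ 0.02 -0.03 -0.05] w 0.0095
```

```bash
python3 - <<'E'
from h import *
r.line_to([*C,.0595],v=.03);st()
r.grip(.03);r.grip(.092);st("open")
r.line_to([*C,.18],v=.1)
r.move_to([.3,.45,.25],ori(AS));r.wait(.5);st()
for n in P: cv2.imwrite(f"pics/e_{n}.png",r.read_camera(n)[:,:,::-1])
g=lambda a:np.clip((a/255.)**.6*255,0,255).astype('uint8')
a=cv2.imread("pics/e_top.png");b=cv2.imread("pics/e_scene.png")
c=np.zeros((600,800,3),'uint8');c[:595,:350]=cv2.resize(a[160:245,190:240],None,fx=7,fy=7,interpolation=cv2.INTER_CUBIC)
c[:360,350:]=cv2.resize(b[155:215,300:375],None,fx=6,fy=6,interpolation=cv2.INTER_CUBIC)
cv2.imwrite("pics/ez.png",g(c)); cv2.imwrite("pics/ebr.png",g(b))
DY=np.array([-DX[1],DX[0]])
o=cv2.imread("pics/o_top.png")
for nm,q in dict(s1=(177,267),s2=(275,279),s4=(371,289),s3=(478,304)).items():
    p=px("top",(q[0]/7+289.57,q[1]/7+119.57),.045)[:2]-np.array([.595,-.0654]);print(nm,"dish x",p@DX-.045,"y",p@DY)
i0=cv2.imread("pics/top0.png").astype(int);print("diff px in bystander boxes",[ (np.abs(i0[y-14:y+14,x-14:x+14]-a[y-14:y+14,x-14:x+14].astype(int)).max(2)>35).sum() for x,y in((238,122),(335,105),(429,123),(466,167),(446,202),(194,131))])
E
```

```text
28.38 p [0.492  0.294  0.0595] F [-0.12 -0.36  0.12] M [-0.01 -0.02  0.02] w 0.0098
open 29.87 p [0.492  0.294  0.0595] F [0.1  0.28 0.94] M [ 0.02 -0.01  0.01] w 0.0919
 32.73 p [0.3002 0.4498 0.2499] F [-0.23  0.47  0.06] M [0.03 0.03 0.03] w 0.0919
s1 dish x -0.03087872651804506 y 0.06380740459747385
s2 dish x -0.0314419600554417 y 0.023300333848272424
s4 dish x -0.0312541587282307 y -0.016231968461947716
s3 dish x -0.03266517906077957 y -0.06035999226269115
diff px in bystander boxes [np.int64(0), np.int64(0), np.int64(0), np.int64(0), np.int64(0), np.int64(0)]
```

View pics/ez.png

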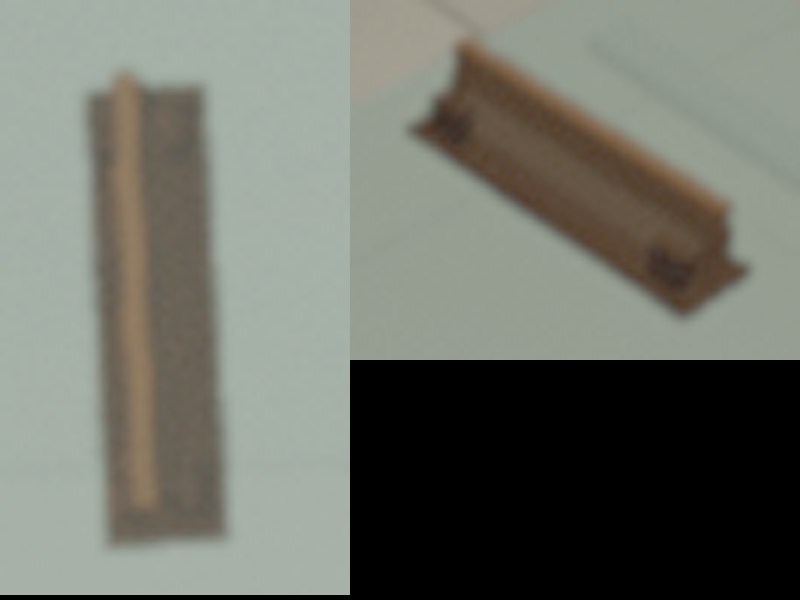

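View pics/ebr.png

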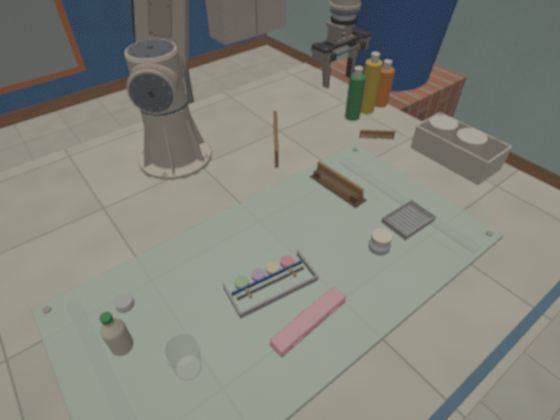

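The comb is back in its slot at the same pixels as at the start, its spine running from (125,75) to (147,505) in the zoom. All four soaps sit in the dish at x ≈ -31 to -33 mm, and the bystanders haven't moved. Handing in.

```bash
python3 -c "
from cell import r
r.sign_off()"
```

```text
the job is handed in; nothing more can be done
```

The job is done and handed in after about 33 s of the 72 s allowed; the hand-in gives no verdict.

**What I did:** I took the middle-sized comb from its stand and swept all four soaps square into the dish. The plate was felt with its face about 30 mm beyond the mouth. I pressed at 7.6–8.5 N, measured at the wrist, for more than 0.6 s, backed off slowly and stood the comb back in its stand.

**Last checks:**
- **Soaps:** all four sit at dish x about -31 to -33 mm and y between -60 and +64 mm, inside the limits.
- **Comb:** it stands in its slot at the same place in both pictures as at the start. The gripper is open and well clear.
- **Bystanders:** the top picture shows no change around any of them.

**What disagreed:**
- **Cameras:** the two views differed by about 4 mm in x, so I averaged them.
- **Press:** the wrist also read about 4 N upward, so some of the 8 N probably went into rubbing. By my estimate about 6 N reached the plate, still within the 3–14 N range.

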